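# Start the crank screw of a flask carrier

### The job

Push the flask carrier by its black tab along its rails, under the bridge and the lamp head, until it is fully home and the crank screw falls into the carrier's threaded boss. Then start the screw without crossing its thread: by its crank grip turn it backward (counter-clockwise seen from above) until you feel it drop into the thread, stop there, and turn it one full turn forward (clockwise). Finish while still holding the crank grip, with the screw started and still; leave the flask, bottle and jar on the bench alone.

Things in the scene. Friction and masses are not known exactly. Their poses are not given: they have to be found in the camera images.
- stage: Flask imager fixed on the bench: white bed 130 x 500 x 13 mm with rails along its y. A white bridge (110 mm in x, 32 mm in y, top 100 mm above the bench) spans the rails; 175 mm farther along +y hangs a white lamp head (102 to 128 mm above the bench, 62 mm wide in y) on a column at x = +90 mm. Origin: on the bench below the vertical axis of the crank screw, mid bridge. z up.
- carrier (a joint): Position of the aluminium flask carrier on its rails, m: grows along the stage's +y; home against a stop at 0.110, where its threaded boss is under the screw. Starts between 0 and 0.05. Drag a few N. Deck 44 mm wide, its top 50 mm above the bench; a flask is clipped on its far end, 172 mm beyond the boss.
- carrier_handle (a point): Point on the centre line of the carrier's black upright tab, 80 mm above the bench: the tab is 30 mm along the stage's x, 14 mm along its y, stands 50 to 90 mm above the bench, 130 mm from the boss on its -y side. Axes as the stage's.
- boss_mouth (a point): Centre of the mouth (27 mm across) of the carrier's threaded boss, level with the deck, 50 mm above the bench. Right-hand thread, pitch 8 mm. The screw lies on top of the boss's first thread turn when it has fallen in; the start of that thread is less than one turn back.
- clamp_grip: Black crank grip: upright cylinder 16 mm across, 40 mm high, spinning freely on the end of the screw's steel crank arm, so it can be pinched and led round in a circle with the hand's yaw unchanged. Its axis is 42 mm from the screw's. Origin: on its axis at the top of the arm (its lower end is 1 mm above), 137.5 mm above the bench at the start; z up. It sinks and rises with the screw.
- clamp_screw (a joint): Turn of the crank screw, rad, counted over several turns: grows forward (clockwise from above, tightening). At 0 the crank points along the stage's +x, at +1.571 along its -y. Starts between 2.2 and 5.4. Slight drag; it stays where it is left.
- clamp_drop (a joint): How far the screw has sunk, m: 0 at the start, its tip on the carrier's deck. It (0.35 kg) falls by its weight 7 to 11 mm into the boss as the carrier comes home. Turned back it climbs 8 mm a turn, and past the thread's start falls 8 mm, if free: a firm grip carries its weight, so slacken the fingers or follow it down. Then forward turns draw it down 8 mm each, with 1.5 mm play.
- spare_flask: Bystander: loose clear culture flask lying flat, 46 x 80 x 24 mm, with a screw cap on a neck to its -y. Origin: centre of its underside.
- reagent_bottle: Bystander: loose white plastic bottle 60 mm across, 120 mm high. Origin: centre of its underside.
- specimen_jar: Bystander: loose glass jar 52 mm across, 60 mm high. Origin: centre of its underside.

How it is judged (in metres and radians):
On the way, in this order (a step that is already met when the one before it is completed fails the run):
1. the carrier is home (within 2.5 mm) and the screw has fallen into its boss (value of joint carrier above 0.1075 m and value of joint clamp_drop above 0.0045 m), for 0.1 s.
2. the screw has been turned backward past the start of the thread and has dropped one pitch (value of joint clamp_screw below 0.6 rad and value of joint clamp_drop above 0.0095 m), for 0.1 s.
At the end, for the whole second after the job is handed in: The carrier is home within 2.5 mm; the screw stands one turn (from 60 degrees short to 40 degrees over) forward of where it dropped, engaged one thread deeper (sunk 17 to 24 mm from its start); it is still, and the fingers hold its crank grip with more than 2 N (value of joint carrier above 0.1075 m and value of joint clamp_screw between 5.583 and 7.383 rad and value of joint clamp_drop between 0.017 and 0.024 m and contact force between the fingers and clamp_grip above 2 N and velocity of joint clamp_screw between -0.15 and 0.15 rad/s and linear speed of clamp_grip below 0.01 m/s); the arm keeps its last pose, push and grip.
It fails at once if the screw is turned back more than a quarter turn past its drop (value of joint clamp_screw below -1.2 rad).
It fails at once if the spare flask is moved more than 20 mm (distance of spare_flask from where it was at the start of the episode above 0.02 m).
It fails at once if the bottle is moved more than 20 mm (distance of reagent_bottle from where it was at the start of the episode above 0.02 m).
It fails at once if the jar is moved more than 20 mm (distance of specimen_jar from where it was at the start of the episode above 0.02 m).
It also fails if it takes over 72 s, if anything falls off the work surface, if the arm or the gripper's body presses on something with over 40 N, if the wrist force passes 120 N, or if a joint passes its speed limit or range.

### The arm

A 6-joint arm with a two-finger parallel gripper is mounted at the origin on the work surface. World frame = base frame: x ahead of the robot, y to its left, z up, the work surface at z = 0. Lengths are in mm, angles in rad, forces in N, time in s.
With the tool pointing down it reaches from about 350 to 975 mm from the base axis. Payload 7.1 kg.
Tool frame: the origin (TCP) lies between the finger pads; the fingertips stand ctrl.tip_extent ahead of it and the grasp point (between the pads) lies 3 mm ahead of it (ctrl.tip_extent is the distance from the TCP to the fingertips, in mm); z points along the fingers, y is the direction in which the jaws open and shut (so a half turn about z gives the same grasp; the last joint's range is limited). The gripper opens to 88 mm and grips with 3 to 60 N. Pads are 20 mm wide; open, the fingers measure 115 mm over their backs; the gripper's body (75 mm by 178 mm) begins 61 mm behind the grasp point.
Start: joints at [-1.21, 0.423, 1.63, -0, 1.089, -0.019], TCP at [231.725, -580.438, 244.675] pointing down, gripper open.
Joint ranges: [-3, 3], [-0.9, 2.11], [0.09, 2.58], [-1.31, 4.45], [0.11, 2.69], [-2.54, 2.54]. Speed limits (rad/s): [2.39, 2.39, 3.01, 3.14, 3.14, 3.14].

### API

Orientations are given as a rotation vector (axis times angle).
In Python, from workcell import ctrl, viewer gives the robot as it stands.
- The arm moves only by the shell command python3 -m crank 'ROWS' [OPENING]. ROWS is text: rows parted by semicolons, each of 4 numbers parted by spaces: the shift along the tool's x, y, z in mm, then the turn about the tool's z in degrees. In form: x y z spin; .... A call has 1 to 12 rows; each row is the pose to reach, as a shift and turn from the pose measured when the call began, along the tool's axes at that moment; what a row does not reach only later rows make up. A row lasts 1/8 s, in which the tool goes at most 62.5 mm and 10.7 degrees, less where a joint would pass 70% of its speed; a pose out of reach is approached as far as the arm can. A call with a gripper value outside its range is refused whole. OPENING is the closure, from 0 (fully open) to 1 (shut), set as the call begins (- or left out, the last holds). The fingers move at their own pace and stop on an object; the grip force is fixed at half the most. Time passes only in rows, so rows that repeat a pose let the fingers close. It gives the time, the measured TCP pose, the force and the opening at its end, in the units of the state.
- ctrl.get_obs(): the state, without advancing time (a new reading comes with each control period).
- viewer.get_image(name): name is "scene" or "top" or "wrist"; returns a dict with "color" (480x640x3 uint8, red, green, blue), "vfov" (degrees; the focal length in pixels is half the picture's height over the tangent of half this angle, whatever the lens; pixels are square), "cx", "cy" (the principal point, pixels), "extrinsics" (4x4, takes a point from camera to world coordinates). Camera axes: x right, y down, z forward; pixel columns grow to the right and rows downward; lengths in mm; the calibration is good to about 2 mm. A picture is of the moment at which its call begins. There is no depth.
- ctrl.close_job(): hands the job in, once; it reports no verdict.
The state is a dict: "t": time; "qpos": joint angles; "qvel": joint speeds; "joint_torque": joint torques, N m; "ee_pos": TCP position; "orientation": TCP orientation; "ft_force": force on the tool from outside, world axes, zero at the start; "moment": the same for the moment, N m; "width": finger opening in mm.
Only numpy, scipy, OpenCV 4.12 (cv2) and the standard library are available. Lean on these libraries where they do the work, as an engineer would, in place of code of your own. Each camera call takes 0.05 s, during which the arm holds its last target. There are 200 camera calls.

## Working session

There is one attempt and no reset: what is moved stays moved. The work goes in short steps, Python scripts to look and compute and a shell command to move; the robot and the scene stay as the last step left them, time stands still between calls to the robot, and variables do not carry over. Pictures are saved under pics/ and viewed, and the job is handed in when it is done.

```bash
ls; mkdir -p pics
cat > h.py <<'E'
import numpy as np, cv2
from workcell import ctrl, viewer
def snap(n,f):
    d=viewer.get_image(n); cv2.imwrite(f'pics/{f}.png',d['color'][:,:,::-1]); np.savez(f'pics/{f}.npz',**d); return d
def load(f): return dict(np.load(f'pics/{f}.npz'))
def ray(d,u,v):
    f=240/np.tan(np.radians(float(d['vfov']))/2); E=d['extrinsics']
    r=E[:3,:3]@np.array([(u-d['cx'])/f,(v-d['cy'])/f,1.]); return E[:3,3],r/np.linalg.norm(r)
def plane(d,u,v,z):
    o,r=ray(d,u,v); return o+r*(z-o[2])/r[2]
def tri(*obs):
    A=np.zeros((3,3));b=np.zeros(3)
    for d,u,v in obs:
        o,r=ray(d,u,v);P=np.eye(3)-np.outer(r,r);A+=P;b+=P@o
    p=np.linalg.solve(A,b)
    return p,[float(np.linalg.norm(np.cross(p-ray(*q)[0],ray(*q)[1]))) for q in obs]
def proj(d,p):
    f=240/np.tan(np.radians(float(d['vfov']))/2); E=d['extrinsics']
    c=E[:3,:3].T@(np.array(p)-E[:3,3]); return c[0]/c[2]*f+d['cx'],c[1]/c[2]*f+d['cy']
E
python3 - <<'E'
from h import *
np.set_printoptions(suppress=True,precision=3)
for n in ['scene','top','wrist']:
    d=snap(n,n+'0'); print(n,d['vfov'],d['cx'],d['cy'],d['extrinsics'].tolist())
print(ctrl.tip_extent,ctrl.get_obs())
E
```

```text
pics
scene 52.56399422375405 305.7702126914866 239.40465404847996 [[-0.24420049668388297, 0.8294716035287842, -0.5023375123945372, 1049.2195481793244], [0.969723538199718, 0.20805747109937206, -0.12786065923947557, 63.008759062134224], [-0.0015417135804583792, -0.5183521463822842, -0.8551658759913859, 942.6171379793684], [0.0, 0.0, 0.0, 1.0]]
top 47.43154732725171 314.1980076355728 239.9198598210564 [[-0.01079995682093541, -0.9779238615700309, 0.20868225105318622, 355.91329066039833], [-0.9999213537727164, 0.011892548983507256, 0.003981651417847305, -72.7794832406687], [-0.0063755158226056294, -0.20862283731805106, -0.9779753905632605, 1042.5812993143636], [0.0, 0.0, 0.0, 1.0]]
wrist 70.46971752080644 318.84704917756005 239.19209414622466 [[0.3715939488042258, -0.8968693030485761, -0.23988203446953163, 296.4823516032554], [-0.9283935318795339, -0.3594870279515239, -0.09409849466821013, -554.7811494508865], [-0.0018404282994192017, 0.2576713604259104, -0.9662308641520063, 384.8203109519301], [0.0, 0.0, 0.0, 1.0]]
22.0 {'t': 0.15, 'qpos': array([-1.21 ,  0.424,  1.63 ,  0.   ,  1.089, -0.019]), 'qvel': array([-0.001, -0.002, -0.001,  0.002, -0.001,  0.001]), 'joint_torque': array([  0.002, -54.498, -27.392,   0.064,   0.02 ,  -0.   ]), 'ee_pos': array([ 231.587, -580.08 ,  244.111]), 'orientation': array([-3.084, -0.593,  0.   ]), 'ft_force': array([ 0.243, -0.476, -0.789]), 'moment': array([ 0.036, -0.027,  0.036]), 'width': 88.27558083439267}
```

View pics/scene0.png

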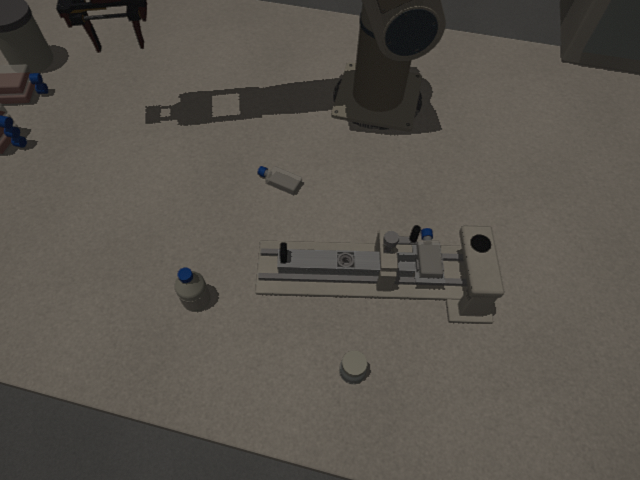

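View pics/top0.png

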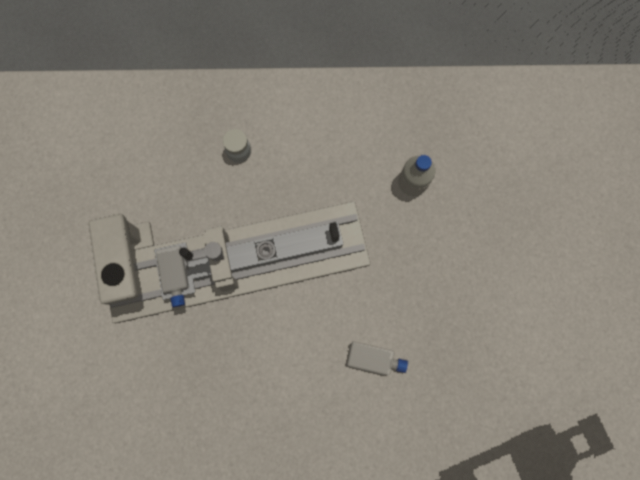

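View pics/wrist0.png

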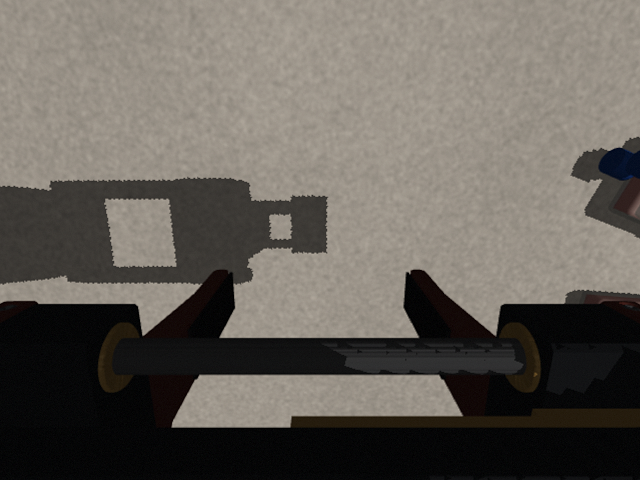

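The scene and top views show the stage running roughly along world +y. In the top view the tab is near (334,232), the boss (265,249), the screw head (213,250) and the grip (186,254). In the scene view the tab is at (283,252), the boss (345,259) and the grip (415,234). I'll enlarge these to get exact pixels.

Run:
```python
from h import *
a=cv2.imread('pics/top0.png')[195:330,80:380]; b=cv2.imread('pics/scene0.png')[215:330,245:515]
cv2.imwrite('pics/ct.png',cv2.convertScaleAbs(cv2.resize(a,(800,360),interpolation=cv2.INTER_CUBIC),alpha=1.5))
cv2.imwrite('pics/cs.png',cv2.convertScaleAbs(cv2.resize(b,(800,341),interpolation=cv2.INTER_CUBIC),alpha=1.5))
for n,(x0,x1,y0,y1) in {'top0':(80,380,195,330),'scene0':(245,515,215,330)}.items():
    im=cv2.imread(f'pics/{n}.png').max(2)[y0:y1,x0:x1]
    k,l,s,c=cv2.connectedComponentsWithStats((im<32).astype('uint8'))
    for i in range(1,k):
        if s[i,4]>15:
            print(n,s[i]+[x0,y0,0,0,0],c[i]+[x0,y0])
            cs,_=cv2.findContours((l==i).astype('uint8'),0,2); print('  ',cv2.minAreaRect(cs[0]+np.array([x0,y0])))
```

```text
scene0 [410 226  10  16 110] [414.54545455 233.50909091]
   ((414.50006103515625, 233.50001525878906), (6.957010269165039, 16.443843841552734), 18.43494987487793)
scene0 [471 235  20  17 265] [480.39622642 243.        ]
   ((480.5, 243.0), (16.0, 19.0), 90.0)
scene0 [280 243   8  20 122] [283.31147541 252.68852459]
   ((283.5, 252.5), (19.0, 7.0), 90.0)
```

View pics/ct.png

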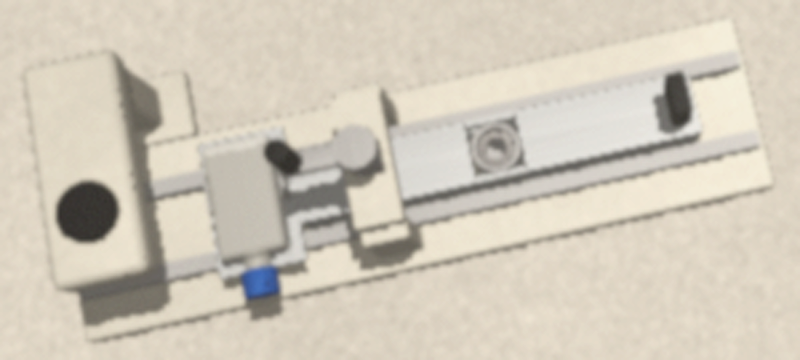

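View pics/cs.png

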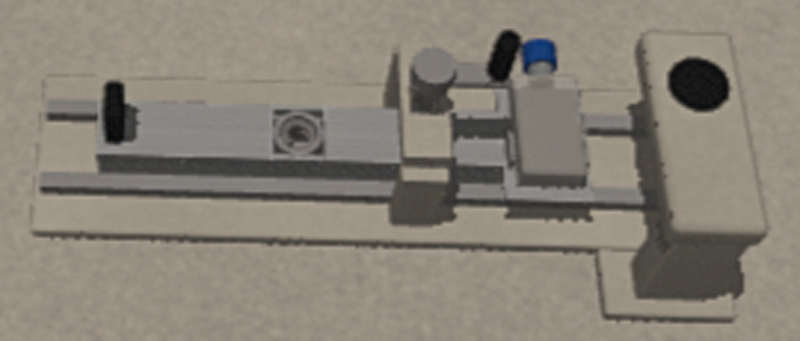

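Run:
```python
from h import *
np.set_printoptions(suppress=True,precision=1)
T=load('top0');S=load('scene0')
t=lambda x,y:(T,80+x/2.667,195+y/2.667)
s=lambda x,y:(S,245+x/2.963,215+y/2.963)
c=[plane(*t(*p),13) for p in [(733,20),(771,185),(92,340)]]
c2=[plane(*s(*p),13) for p in [(46,76),(32,234),]]
print('bed top',c,np.linalg.norm(c[0]-c[1]),np.linalg.norm(c[1]-c[2]));print('bed scene',c2)
yv=(c[2]-c[1])/np.linalg.norm(c[2]-c[1]);print('yaw of stage y',np.degrees(np.arctan2(-yv[0],yv[1])))
for n,a,b in [('boss',(497,147),(299,131)),('knob',(355,148),(433,68)),('grip mid',(282,156),(504,56.5)),('tab mid',(678,100),(114,111))]:
    p=tri(t(*a),s(*b));print(n,*p)
```

```text
bed top [array([ 649.4, -148.8,   13. ]), array([ 526.7, -172.8,   13. ]), array([422.2, 306.8,  13. ])] 125.08319399835466 490.7866840902134
bed scene [array([ 530.9, -173.2,   13. ]), array([ 658.2, -144.9,   13. ])]
yaw of stage y 12.288828335228727
boss [549.9  21.6  46.7] [1.2668982284460153, 1.2668982284460168]
knob [532.8 102.2 137.4] [0.3138667600107424, 0.3138667600107594]
grip mid [524.8 144.  155.5] [0.4834009616397456, 0.48340096163987606]
tab mid [ 577.3 -105.2   67.8] [0.3624860117588488, 0.36248601175884065]
```

Checks: tab to boss is 129.7 mm (should be 130), crank radius 42.5 mm (42), stage yaw 12.2°, bed about 491 x 125 mm (500 x 130). The carrier starts near 28 mm and the crank is near 4.73 rad. I'll move behind the tab with the jaws along stage x.

```bash
python3 -m crank '45 -25 0 -8; 98 -54 0 -16; 147 -80 0 -24; 196 -107 0 -32; 245 -134 0 -40; 294 -161 0 -48; 343 -188 0 -56; 392 -215 0 -64; 441 -242 0 -72; 475 -260 0 -78; 490 -268 0 -80.5; 490 -268 0 -80.5' 1
python3 - <<'E'
from h import *
o=ctrl.get_obs();print(o['ee_pos'],o['orientation'],o['qpos'],o['width']); snap('wrist','w1')
E
```

```text
t: 1.65
ee_pos: [587.3, -149.2, 244.1]
orientation: [-1.97, -2.445, -0.0]
ft_force: [-0.4, 0.3, -0.3]
width: 0.3
[ 587.30159791 -149.2351957   244.09495929] [-1.97029539e+00 -2.44511955e+00 -1.92249314e-04] [-2.68798128e-01  3.96557027e-01  1.67314958e+00  7.71980792e-04
  1.07314160e+00 -4.83419369e-01] 0.2606006336107435
```

View pics/w1.png

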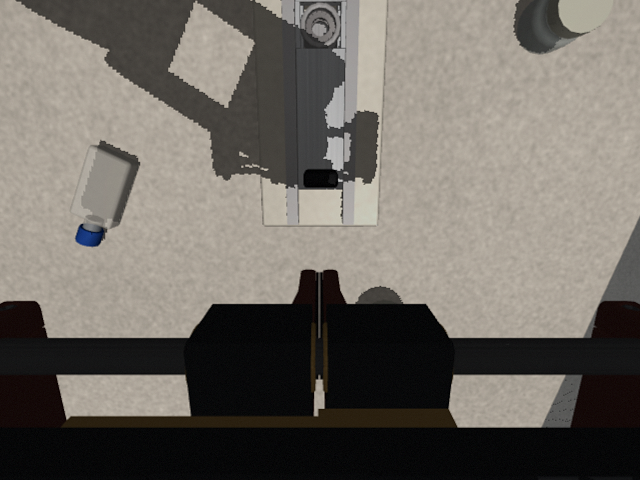

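The wrist view shows the tab at (321,178) in line with the closed fingers (col 320), with the boss at (320,25). A round thing shows at (380,297), partly behind the gripper, so I'll check where the bottle is before descending.

Run:
```python
from h import *
np.set_printoptions(suppress=True,precision=1)
T=load('top0');S=load('scene0');W=load('w1')
print('bottle cap',tri((T,424,163),(S,185,274)))
print('thing z0,z60',plane(W,380,297,0),plane(W,380,297,60))
print('tab',tri((T,80+678/2.667,195+100/2.667),(S,245+114/2.963,252.6),), plane(W,321,171,90),plane(W,321,188,90),'boss',plane(W,320,25,50))
```

```text
bottle cap (array([ 692.9, -267. ,  112.2]), [0.32558732570343746, 0.3255873257033908])
thing z0,z60 [ 682.5 -236.7    0. ] [ 665.3 -212.5   60. ]
tab (array([ 577.4, -105.2,   67.3]), [0.37345623435207814, 0.3734562343521017]) [577.5 -98.6  90. ] [ 580.6 -112.7   90. ] boss [550.4  21.3  50. ]
```

Clear: the bottle is at (693,-267), well off the gripper. Descend and push.

```bash
python3 -m crank '0 0 50 0; 0 0 105 0; 0 0 145 0; 0 0 162 0; 0 0 163 0; 10 0 163 0; 20 0 163 0; 30 0 163 0; 45 0 163 0; 60 0 163 0; 70 0 163 0; 70 0 163 0'
python3 - <<'E'
from h import *
snap('wrist','w2');snap('top','t2')
E
```

```text
t: 3.2
ee_pos: [571.5, -80.3, 81.4]
orientation: [-1.971, -2.444, -0.0]
ft_force: [0.3, -0.3, 0.6]
width: 0.4
```

View pics/w2.png

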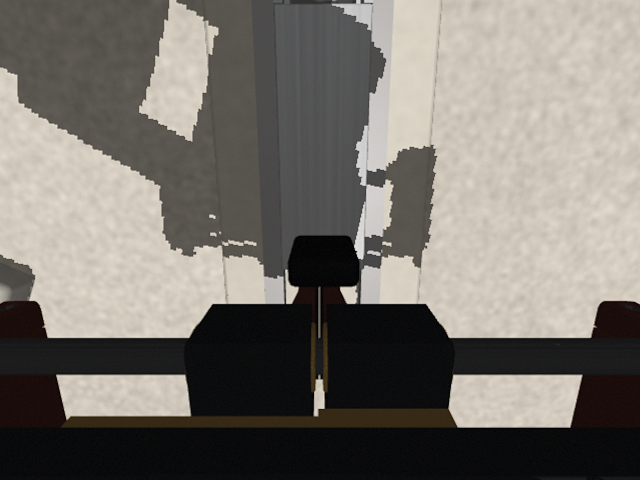

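Fingers are on the tab (centre col 323) and the carrier is following. About 40 mm remain.

```bash
python3 -m crank '6 0 0 0; 12 0 0 0; 18 0 0 0; 24 0 0 0; 28 0 0 0; 31 0 0 0; 33 0 0 0; 34 0 0 0; 35 0 0 0; 36 0 0 0'
python3 - <<'E'
from h import *
o=ctrl.get_obs();print(o['ft_force']);snap('scene','s3');snap('top','t3')
a=cv2.imread('pics/t3.png')[195:330,80:380]; b=cv2.imread('pics/s3.png')[215:330,245:515]
c=np.vstack([cv2.resize(a,(660,297),interpolation=2),cv2.resize(b,(660,281),interpolation=2)])
cv2.imwrite('pics/c3.png',cv2.convertScaleAbs(c,alpha=1.5))
E
```

```text
t: 4.55
ee_pos: [563.8, -45.6, 81.2]
orientation: [-1.971, -2.443, 0.0]
ft_force: [0.7, -0.2, -0.5]
width: 0.6
[ 0.73294409 -0.24423458 -0.52813211]
```

View pics/c3.png

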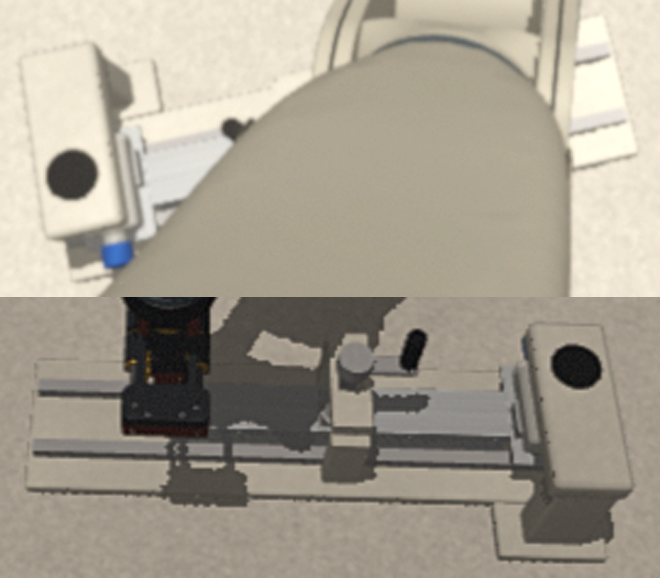

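About 4 mm should remain; creep onto the stop.

```bash
python3 -m crank '2 0 0 0; 3 0 0 0; 4 0 0 0; 5 0 0 0; 6 0 0 0; 6 0 0 0'; python3 -m crank '1.5 0 0 0; 1.5 0 0 0; 1.5 0 0 0'
```

```text
t: 5.4
ee_pos: [563.4, -43.3, 81.3]
orientation: [1.97, 2.445, -0.004]
ft_force: [1.7, -22.6, -3.5]
width: 0.4
t: 5.78
ee_pos: [563.4, -43.4, 81.3]
orientation: [1.968, 2.444, -0.006]
ft_force: [1.5, -11.0, -2.0]
width: 0.4
```

A firm 22 N reaction means it is on the stop. Check that the screw fell.

Run:
```python
from h import *
np.set_printoptions(suppress=True,precision=1)
snap('scene','s4');snap('top','t4')
a=cv2.imread('pics/t4.png')[195:330,80:380]; b=cv2.imread('pics/s4.png')[215:330,245:515]
c=np.vstack([cv2.resize(a,(660,297),interpolation=2),cv2.resize(b,(660,281),interpolation=2)])
cv2.imwrite('pics/c4.png',cv2.convertScaleAbs(c,alpha=1.5))
def grip(f):
    im=cv2.imread(f'pics/{f}.png').max(2)[220:262,400:435]
    k,l,s,c=cv2.connectedComponentsWithStats((im<32).astype('uint8'))
    i=1+s[1:,4].argmax(); return s[i],c[i]+[400,220]
for f in ['scene0','s3','s4']: print(grip(f))
S=load('scene0')
for z in (155,147,145): print(z,proj(S,(524.8,144,z)))
```

```text
(array([ 10,   6,  10,  16, 110], dtype=int32), array([414.5, 233.5]))
(array([  9,   9,  10,  16, 107], dtype=int32), array([413.5, 236.3]))
(array([  9,   9,  10,  16, 109], dtype=int32), array([413.5, 236.3]))
155 (np.float64(414.76424790566483), np.float64(234.2243148287434))
147 (np.float64(413.971856021141), np.float64(236.42122890141675))
145 (np.float64(413.77556954656734), np.float64(236.9654350280675))
```

View pics/c4.png

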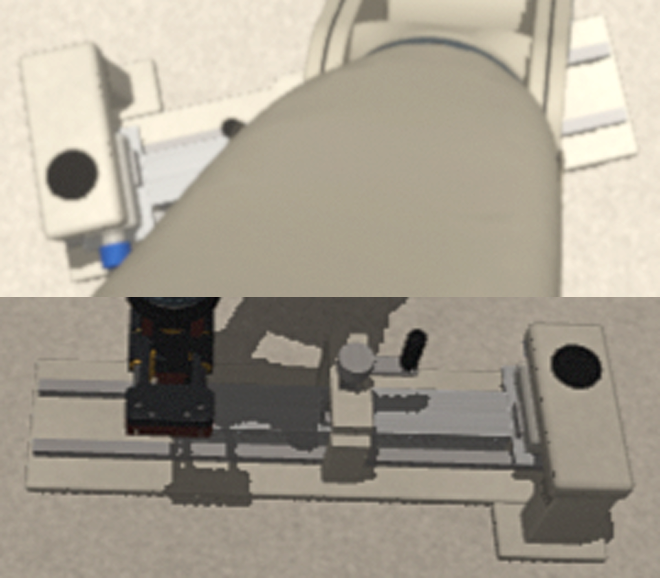

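The grip sank about 2.8 px, roughly 10 mm, so the screw is in the boss. Back off, rise and go to just short of the grip, jaws half open.

```bash
python3 -m crank '-5 0 0 0; -10 0 -10 0; -10 0 -60 0; -10 0 -115 0; -8 0 -155 0; 0 0 -168 0; 40 1 -168 0; 80 2 -168 0; 120 2 -168 0; 150 2 -168 0; 161 2 -168 0; 161 2 -168 0' 0.45
python3 - <<'E'
from h import *
print(ctrl.get_obs()['orientation'])
snap('wrist','w5')
E
```

```text
t: 7.38
ee_pos: [530.5, 115.4, 247.9]
orientation: [1.967, 2.445, -0.007]
ft_force: [-0.8, -0.5, -0.6]
width: 48.2
[ 1.96694163  2.44546709 -0.00704404]
```

View pics/w5.png

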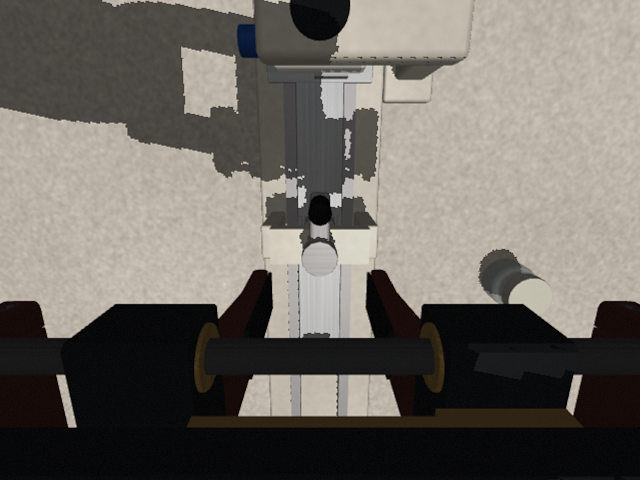

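The wrist view shows the grip at (320,209), the knob at (320,259) and the fingers centred at col 319. Triangulate against the scene view.

Run:
```python
from h import *
np.set_printoptions(suppress=True,precision=1)
W=load('w5');S=load('s4')
im=W['color'].max(2)[180:240,300:345]
k,l,s,c=cv2.connectedComponentsWithStats((im<32).astype('uint8'));i=1+s[1:,4].argmax()
g=c[i]+[300,180];print(s[i],g)
p,e=tri((W,*g),(S,413.5,236.3));print('grip mid',p,e)
g2=cv2.imread('pics/w5.png')
k1,e1=tri((W,320,259),(S,245+356/2.444,215+(357-297)/2.444));print('knob top',k1,e1)
o=ctrl.get_obs()['ee_pos'];Y=np.array([-.2115,.9774]);X=np.array([.9774,.2115])
for q in (p,k1): print('from TCP tool x,y',(q[:2]-o[:2])@Y,(q[:2]-o[:2])@X, o[2]-q[2])
for ax in ([532.8,102.2],k1[:2]): print('crank rel', (p[:2]-ax)@X,(p[:2]-ax)@Y)
```

```text
[  8  15  24  30 552] [319.6 210. ]
grip mid [525.  142.3 147.9] [0.7838752199682172, 0.7838752199681589]
knob top [534.3 101.7 134.5] [0.6660075086836286, 0.6660075086835942]
from TCP tool x,y 28.065495669177466 0.13086420373532828 100.10437205174367
from TCP tool x,y -13.534791766371233 0.6351210916678075 113.54078084193907
crank rel 0.8375427445225357 40.832347139401094
crank rel -0.5042568879324797 41.6002874355487
```

The grip mid is at z 147.9, as expected for a 10 mm drop. Crank angle is about 4.71. Descend and pinch.

```bash
python3 -m crank '15 0 0 0; 28 0 0 0; 28 0 40 0; 28 0 75 0; 28 0 90 0; 28 0 93 0; 28 0 93 0'; python3 -m crank '0 0 0 0; 0 0 0 0; 0 0 0 0; 0 0 0 0; 0 0 0 0; 0 0 0 0' 1
python3 - <<'E'
from h import *
snap('wrist','w6')
E
```

```text
t: 8.3
ee_pos: [525.5, 141.9, 155.7]
orientation: [1.967, 2.444, -0.005]
ft_force: [0.7, 0.0, 0.4]
width: 48.0
t: 9.05
ee_pos: [525.7, 141.9, 155.8]
orientation: [1.967, 2.444, -0.005]
ft_force: [0.1, -0.1, 1.6]
width: 15.4
```

View pics/w6.png

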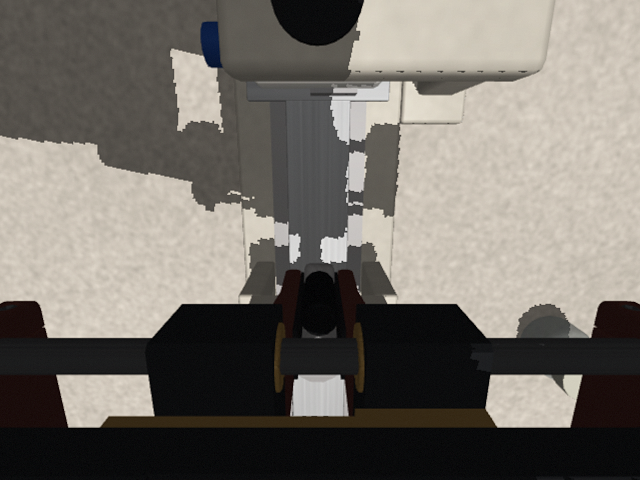

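The grip is pinched at 15.4 mm. Lead it counter-clockwise on the 42 mm circle, climbing 8 mm a turn.

```bash
python3 -m crank '-1.4 -10.9 -0.3 0; -5.6 -21 -0.7 0; -12.3 -29.7 -1 0; -21 -36.4 -1.3 0; -31.1 -40.6 -1.7 0; -42 -42 -2 0; -52.9 -40.6 -2.3 0; -63 -36.4 -2.7 0; -71.7 -29.7 -3 0; -78.4 -21 -3.3 0; -82.6 -10.9 -3.7 0; -82.6 -10.9 -3.7 0'
python3 - <<'E'
from h import *
o=ctrl.get_obs();p=o['ee_pos'][:2];Y=np.array([-.2115,.9774]);X=np.array([.9774,.2115])
c=np.array([525.6,141.9])-42*Y;r=p-c;print(c,r@X,r@Y,np.degrees(np.arctan2(r@Y,r@X))%360,np.hypot(*r),o['ft_force'],o['width'])
snap('scene','s7');snap('wrist','w7')
a=cv2.imread('pics/s7.png')[190:330,300:500];b=cv2.imread('pics/w7.png')[180:400,200:440]
cv2.imwrite('pics/c7.png',cv2.convertScaleAbs(np.hstack([cv2.resize(a,(400,280)),cv2.resize(b,(305,280))]),alpha=1.5))
E
```

```text
t: 10.6
ee_pos: [534.1, 58.8, 160.0]
orientation: [1.966, 2.443, -0.003]
ft_force: [1.0, -2.3, -3.0]
width: 15.6
[534.483  100.8492] -9.265236959746785 -41.000417118322275 257.2662330821177 42.03335377538855 [ 1.0239049  -2.28219232 -2.95773184] 15.553229271846908
```

View pics/c7.png

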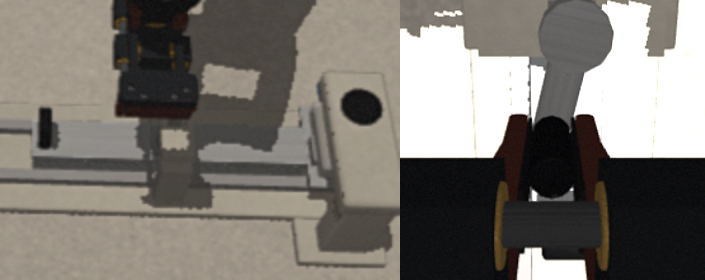

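Grip and crank follow well (φ = 257°, screw ≈ 1.79 rad). Continue to about 0.17 rad and hold.

```bash
python3 -m crank '-1 9.3 -0.3 0; 0.4 20.2 -0.6 0; 4.6 30.3 -1 0; 11.3 39 -1.3 0; 18.7 44.9 -1.6 0; 25.3 48.2 -1.8 0; 30.8 50.1 -1.8 0; 33.7 50.7 -1.8 0; 33.7 50.7 -1.8 0; 33.7 50.7 -1.8 0'
cat > st.py <<'E'
from h import *
import sys
o=ctrl.get_obs();p=o['ee_pos'][:2];Y=np.array([-.2115,.9774]);X=np.array([.9774,.2115])
c=np.array([534.5,100.85]);r=p-c;print('rel',r@X,r@Y,'phi',np.degrees(np.arctan2(r@Y,r@X))%360,np.hypot(*r),'z',o['ee_pos'][2],o['ft_force'],o['width'])
n=sys.argv[1]
snap('scene','s'+n);snap('wrist','w'+n)
a=cv2.imread(f'pics/s{n}.png')[190:330,300:500];b=cv2.imread(f'pics/w{n}.png')[180:400,200:440]
cv2.imwrite(f'pics/c{n}.png',cv2.convertScaleAbs(np.hstack([cv2.resize(a,(400,280)),cv2.resize(b,(305,280))]),alpha=1.5))
E
python3 st.py 8
```

```text
t: 11.95
ee_pos: [575.7, 102.7, 161.7]
orientation: [1.966, 2.443, -0.003]
ft_force: [6.4, 0.7, -3.9]
width: 15.3
rel 40.62984171147927 -6.925244842125195 phi 350.32705069025286 41.2149244064187 z 161.73990804433507 [ 6.39466368  0.74483294 -3.92448113] 15.314949915133074
```

View pics/c8.png

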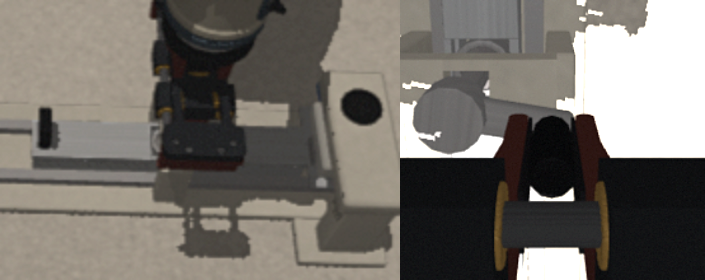

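The force is −3.9 N in z, about the screw's 3.4 N weight, so the hand is carrying it: it is past the thread start. Follow it down 8 mm.

```bash
python3 -m crank '0 0.5 2 0; 0 0.5 4 0; 0 0.5 6 0; 0 0.5 7 0; 0 0.5 7 0'; python3 -m crank '0 0 1 0; 0 0 1 0; 0 0 1 0'; python3 st.py 9
```

```text
t: 12.68
ee_pos: [575.8, 102.5, 154.4]
orientation: [1.967, 2.443, -0.005]
ft_force: [1.4, -0.5, -4.5]
width: 15.3
t: 13.05
ee_pos: [575.8, 102.5, 153.8]
orientation: [1.967, 2.443, -0.005]
ft_force: [0.3, -0.6, 3.1]
width: 15.4
rel 40.739738750126975 -7.10741770276133 phi 350.10382825374154 41.35417929905253 z 153.77281171852297 [ 0.31584104 -0.58812479  3.12400004] 15.37959126876225
```

View pics/c9.png

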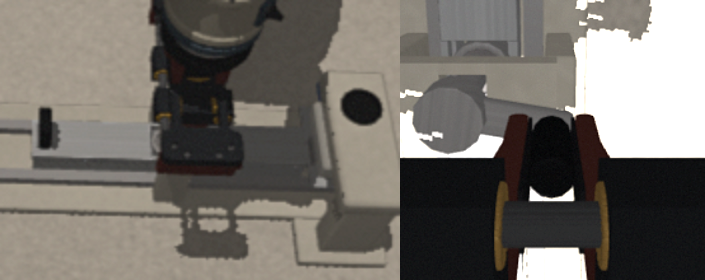

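The hand sank 7.9 mm and then the force flipped from −4.5 to +3.1 N, so the screw landed on the thread. Slacken briefly so it settles, then regrip.

```bash
python3 -m crank '0 0 0 0; 0 0 0 0; 0 0 0 0; 0 0 0 0' 0.72; python3 st.py 10; python3 -m crank '0 0 0 0; 0 0 0 0; 0 0 0 0; 0 0 0 0; 0 0 0 0; 0 0 0 0' 1; python3 st.py 11
```

```text
t: 13.65
ee_pos: [575.8, 102.5, 153.6]
orientation: [1.967, 2.443, -0.005]
ft_force: [-1.2, -0.5, 0.1]
width: 24.7
rel 40.69286506991113 -7.10321627799436 phi 350.0983953116179 41.30728218474192 z 153.62871323629327 [-1.15004989 -0.53739554  0.09228848] 24.73673033576874
t: 14.5
ee_pos: [575.8, 102.5, 153.7]
orientation: [1.967, 2.443, -0.005]
ft_force: [0.1, -0.9, -1.3]
width: 15.4
rel 40.74073854663557 -7.111753803704648 phi 350.09814844622827 41.355909601924786 z 153.6636371627699 [ 0.07940278 -0.93454296 -1.27651483] 15.388321429218765
```

View pics/c10.png

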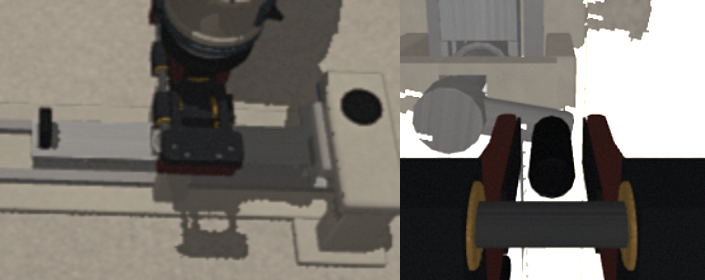

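View pics/c11.png

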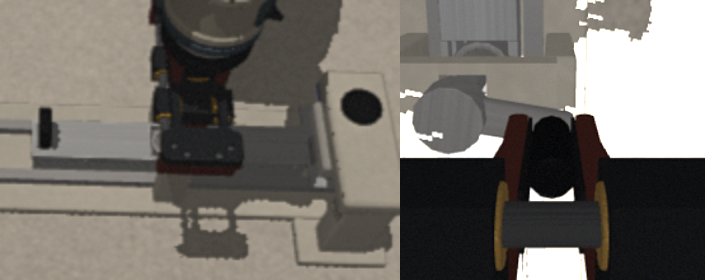

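It did not shift when slackened, so it is resting in the thread. Now one turn forward (clockwise), sinking 8 mm.

```bash
python3 -m crank '-7.3 -1.9 0.2 0; -17 -7 0.6 0; -25.1 -14.4 0.9 0; -31 -23.7 1.2 0; -34.3 -34.1 1.6 0; -34.7 -45.1 1.9 0; -32.4 -55.8 2.2 0; -27.3 -65.5 2.6 0; -19.9 -73.6 2.9 0; -10.6 -79.5 3.2 0; -0.2 -82.8 3.6 0; -0.2 -82.8 3.6 0'; python3 st.py 12
```

```text
t: 16.1
ee_pos: [494.8, 85.4, 150.1]
orientation: [1.965, 2.444, -0.005]
ft_force: [1.0, 1.1, -3.7]
width: 15.5
rel -42.10999950973139 -6.70978884439084 phi 189.0533773017592 42.64029930093814 z 150.0864285249495 [ 1.01631055  1.12421877 -3.67363262] 15.541060892550615
```

View pics/c12.png

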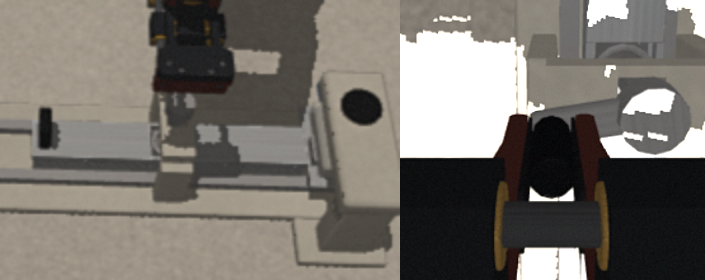

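```bash
python3 -m crank '12.5 -0.1 0.4 0; 25.1 3.8 0.8 0; 35.9 11.3 1.2 0; 43.8 21.8 1.6 0; 48.1 34.2 2 0; 48.3 47.3 2.4 0; 44.4 59.9 2.8 0; 36.9 70.7 3.2 0; 26.4 78.6 3.6 0; 14 82.9 4 0; 3 83.3 4.3 0; -2 82.6 4.5 0'; python3 -m crank '0 0 0 0; 0 0 0 0; 0 0 0 0; 0 0 0 0'; python3 st.py 13
```

```text
t: 17.7
ee_pos: [575.9, 99.5, 145.5]
orientation: [1.967, 2.443, -0.005]
ft_force: [-2.4, 0.3, 0.6]
width: 15.6
t: 18.2
ee_pos: [575.9, 99.7, 145.5]
orientation: [1.967, 2.443, -0.005]
ft_force: [-0.8, -0.1, -0.1]
width: 15.5
rel 40.20576411742518 -9.866757806051938 phi 346.21172688039826 41.39785825470645 z 145.53640044966215 [-0.79472573 -0.09086295 -0.11109586] 15.547007425799931
```

View pics/c13.png

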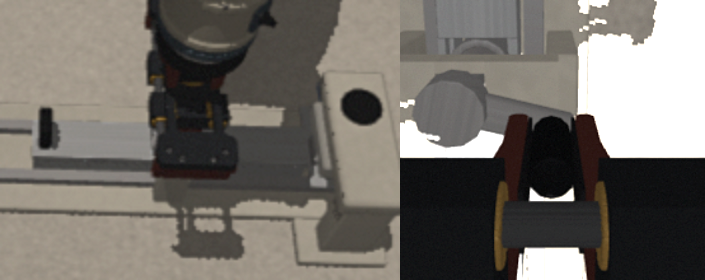

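Screw is at about 6.52 rad. The hand has come down 8.1 mm further (total sink ≈ 20 mm), and the knob looks the same size from the hand, so no slip. Forces are near zero and the grip is held. Handing in.

```bash
python3 -c "
from workcell import ctrl
ctrl.close_job()"
```

```text
the job is handed in; nothing more can be done
```

The job is handed in, with the screw started one turn into the thread and the crank grip still held. The hand-in reports no verdict, so these are my own last readings:

- **Carrier:** I pushed it by its tab until it met the stop at 22 N. The images then showed the screw about 10 mm down in the boss.
- **Backward turn:** I turned the crank back to about 0.17 rad, where the hand was carrying the screw's weight. I followed it down 7.9 mm until the force reversed, showing it had landed on the thread. It did not shift when I slackened the fingers and gripped again.
- **Forward turn:** I turned it one full turn forward, to about 6.52 rad (required 5.583 to 7.383). It sank another 8.1 mm, about 20 mm in all (required 17 to 24).
- **At hand-in (t ≈ 18.3 s):** The grip was pinched at 15.5 mm. The wrist force was under 1 N with the arm still.

The screw angle and sink come from the hand's pose, on the basis that the grip did not slip. The pictures from the hand showed the knob at an unchanged size, which supports this. The fitted screw axis disagreed with the led circle by only about 0.6 mm.

The hand's path kept clear of the flask, bottle and jar. I did not measure their positions again at the end.

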